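Empty the can scoop into the pail and lay it on its drip stand

TASK

Pick up the flat steel scoop by its handle with the three crushed cans in it, and tip them out over its open front edge into the pail without spilling one on the table. Then lay the empty scoop mouth-down and flat on the slats of the sloped wooden stand, square and centred: the ledge at the bottom is clamped a little higher or lower each day, so ease the scoop down the slope without ramming it until you feel its front edge bear on the ledge, and only then let go, so that it does not drop or slide. Leave the pail standing where it is, and do not disturb the bottle, the candle or the stone.

Things in the scene. Friction and masses are not known exactly. Their poses are not given: they have to be found in the camera images.
- scoop: flat steel scoop, loose, about 0.22 kg (varies): pan 190 mm long (x), 158 wide (y), 3 mm sheet; rear wall 45 mm high at -x, side walls 45 mm high over the rear 110 mm, then raked down to 13 mm; open front edge at +x; black handle behind. Origin: centre of the pan's underside; x from handle to front edge, z up out of the pan. Starts flat on the table, handle towards the robot
- scoop_grip (a point): grip point of the scoop's handle, scoop's axes, at (-145, 0, 42) mm in the scoop's frame. The handle is a straight flat-sided bar along the scoop's x, 24 mm wide (y) and 26 mm tall (z), from 32 mm ahead of this point to 83 mm behind it (then a thin wire loop); the pan's rear wall is 50 mm ahead. On the table the handle's underside is 29 mm up
- scoop_mouth (a point): middle of the scoop's open front edge, at the underside of the pan: in the scoop's frame at (95, 0, 0) mm; the scoop's axes
- can1_center (a point): centre of a crushed gold can, a flat puck 64 mm in diameter and 30 mm high, 16 g, lying in the rear of the pan; z is its own axis. It slides on steel only when the pan slopes by about 25 to 36 degrees
- can2_center (a point): centre of the second crushed gold can, the same but 36 mm high, lying in the rear of the pan
- can3_center (a point): centre of the third crushed gold can, the same but 32 mm high, lying in the pan's middle in front of the other two
- pail: pink plastic pail, loose, upright, 0.35 kg, 140 mm high, outer radius 80 mm at the foot and 109 mm at the rim bead, inner radius 100 mm at the mouth and 77 mm at its floor; a wire bail hangs down at its +x side. Origin: centre of its underside, z up
- stand: wooden drip stand, fixed: slats on two cheeks, sloping down away from the robot (to its +x) at 45 degrees to the horizontal, with an adjustable ledge across the bottom of the slats. 192 mm wide (y), 175 mm deep, 166 mm high. Origin: on the table under its middle; x points downhill, z up
- stand_slats: the stand's four slats, one smooth plane 199 mm long, 179 mm wide. Origin on their upper face, mid-width, 14 mm short of the bottom end, 35 mm up; x down the slope, y across, z square out of the slats. The ledge (bar 192 mm wide, 16 mm proud, 12 mm thick, wing screws) is clamped with its upslope face anywhere 0 to 35 mm up the slope from here: not tracked, find it by touch
- bottle: bystander: brown glass bottle with a metal cap, 62 mm in diameter, 200 mm high; origin at the centre of its foot
- candle: bystander: candle in a glass, 76 mm in diameter, 75 mm high; origin at the centre of its foot
- stone: bystander: round grey stone weight, 82 mm in diameter, 43 mm high; origin at the centre of its foot

How it is judged:
On the way, in this order (a step that is already met when the one before it is completed fails the run):
1. the scoop is lifted clear of the table with all three cans in it (height (world z) of scoop_mouth above 0.08 m and contact force between the fingers and scoop above 1 N and x of can1_center in the frame of scoop between -0.095 and 0.09 m and y of can1_center in the frame of scoop between -0.078 and 0.078 m and z of can1_center in the frame of scoop between 0 and 0.06 m and x of can2_center in the frame of scoop between -0.095 and 0.09 m and y of can2_center in the frame of scoop between -0.078 and 0.078 m and z of can2_center in the frame of scoop between 0 and 0.06 m and x of can3_center in the frame of scoop between -0.095 and 0.09 m and y of can3_center in the frame of scoop between -0.078 and 0.078 m and z of can3_center in the frame of scoop between 0 and 0.06 m), for 0.2 s.
2. the held scoop is being tipped, front edge down, with that edge over the pail (angle between scoop's own x axis and vertical above 1.78 rad and horizontal distance between scoop_mouth and pail below 0.12 m and height (world z) of scoop_mouth above 0.09 m and contact force between the fingers and scoop above 1 N), for 0.05 s.
3. all three cans are in the pail (horizontal distance between each of can1_center, can2_center, can3_center and pail below 0.098 m and z of can1_center in the frame of pail between 0 and 0.13 m and z of can2_center in the frame of pail between 0 and 0.13 m and z of can3_center in the frame of pail between 0 and 0.13 m), for 0.2 s.
At the end, for the whole second after the job is handed in: Scoop released and at rest on the slats, held by the ledge: flat (0.08 rad), mouth down, square (0.1 rad), front edge 0 to 35 mm up from the slats' origin (5 mm) and within 25 mm of mid-width; all cans in the pail below its rim; pail upright (0.1 rad), within 30 mm of its start (all of step 3 and x of scoop_mouth in the frame of stand_slats between -0.04 and 0.004 m and y of scoop_mouth in the frame of stand_slats between -0.025 and 0.025 m and z of scoop_mouth in the frame of stand_slats between -0.003 and 0.006 m and angle between the z axis of scoop and the z axis of stand_slats, either way round below 0.08 rad and angle between the x axis of scoop and the x axis of stand_slats, either way round below 0.1 rad and linear speed of scoop below 0.02 m/s and angle between pail's own z axis and vertical below 0.1 rad and distance of pail from where it was at the start of the episode below 0.03 m); the robot touches nothing.
It fails at once if a can is spilt on the table ((height (world z) of can1_center below 0.045 m and horizontal distance between can1_center and pail above 0.115 m and distance between can1_center and scoop above 0.13 m) or (height (world z) of can2_center below 0.045 m and horizontal distance between can2_center and pail above 0.115 m and distance between can2_center and scoop above 0.13 m) or (height (world z) of can3_center below 0.045 m and horizontal distance between can3_center and pail above 0.115 m and distance between can3_center and scoop above 0.13 m)).
It fails at once if the scoop drops or slides off once let go (moves at over 0.12 m/s while no finger touches it) (contact force between the fingers and scoop below 0.05 N and linear speed of scoop above 0.12 m/s).
It fails at once if the scoop is rammed against the stand (over 40 N) (contact force between scoop and stand above 40 N).
It fails at once if the pail is pushed more than 30 mm or tipped (distance of pail from where it was at the start of the episode above 0.03 m or angle between pail's own z axis and vertical above 0.35 rad).
It fails at once if the bottle, candle or stone is shifted by more than 15 mm or tipped (distance of any of bottle, candle, stone from where it was at the start of the episode above 0.015 m or angle between any of bottle, candle, stone's own z axis and vertical above 0.3 rad).
It also fails if it takes over 70 s, if anything falls off the work surface, if the arm or the gripper's body presses on something with over 40 N, if the wrist force passes 120 N, or if a joint passes its speed limit or range.

ROBOT

A 7-joint arm with a two-finger parallel gripper is mounted at the origin on the work surface. World frame = base frame: x ahead of the robot, y to its left, z up, the work surface at z = 0. Lengths are in m, angles in rad, forces in N, time in s.
With the tool pointing down it reaches from about 0.35 to 0.9 m from the base axis. Payload 7.2 kg.
Tool frame: the origin (TCP) lies between the finger pads; the fingertips stand 17 mm ahead of it and the grasp point (between the pads) lies 2 mm behind it (manip.finger_overhang is the distance from the TCP to the fingertips, in m); z points along the fingers, y is the line along which they close (so a half turn about z gives the same grasp; the last joint's range is limited). The gripper opens to 88 mm and grips with 3 to 60 N. Pads are 20 mm wide; open, the fingers measure 115 mm over their backs; the gripper's body (75 mm by 178 mm) begins 61 mm behind the grasp point.
Start: joints at [-1.229, 0.411, -0.013, 1.596, 0.006, 1.134, -0.082], TCP at [0.249, 0.573, 0.24] pointing down, gripper open.
Joint ranges: [-2.95, 2.95], [-0.29, 1.99], [-1.47, 1.44], [0.14, 2.54], [-1.03, 4.17], [0.13, 1.85], [-2.86, 2.86]. Speed limits (rad/s): [2.39, 2.39, 3.01, 3.01, 3.14, 3.14, 3.14].

INTERFACE

Orientations are given as a rotation vector (axis times angle).
In Python, from rig import manip, vision gives the robot as it stands.
- The arm moves only by the tool send_rows, never from a script. Its argument "steps" is one flat list of numbers, 7 for each row, row after row: the shift along the tool's x, y, z as a fraction of full scale, then the turn, a rotation vector about the tool's x, y, z as a fraction of full scale, then the closure, from 0 (fully open) to 1 (shut). A call has 1 to 10 rows; each row is the pose to reach, as a shift and turn from the pose commanded when the call began, along the tool's axes at that moment, turning the shorter way round; what a row does not reach only later rows make up. Full scale, the value 1, is 0.1 m for a shift and 2 pi rad for a turn. A row lasts 1/8 s, in which the tool goes at most 62.5 mm and 10.7 degrees, less where a joint would pass 70% of its speed; a pose out of reach is approached as far as the arm can. A call with a number of a shift or a turn outside -1 to 1 is refused whole. A call with a gripper value outside its range is refused whole. The fingers move at their own pace and stop on an object; "force" is the grip in N (left out, the last holds). Time passes only in rows, so rows that repeat a pose let the fingers close. It gives the time, the measured TCP pose, the force, the opening and the grip force at its end, in the units of the state.
- manip.read_state(): the state, without advancing time (a new reading comes with each control period).
- vision.capture(name): name is "side" or "top" or "wrist"; returns a dict with "img" (480x640x3 uint8, red, green, blue), "fx", "fy", "cx", "cy" (pixels), "cam_to_world" (4x4, takes a point from camera to world coordinates). Camera axes: x right, y down, z forward; pixel columns grow to the right and rows downward; lengths in m; the calibration is good to about 2 mm. A picture is of the moment at which its call begins. There is no depth.
- manip.hand_in(): hands the job in; it is judged then, once.
The state is a dict: "time": time; "joint_positions": joint angles; "qd": joint speeds; "joint_torque": joint torques, N m; "tcp_pos": TCP position; "eef_rot": TCP orientation; "ft_force": force on the tool from outside, world axes, zero at the start; "torque": the same for the moment, N m; "grip_width": finger opening in m; "gripper_force": force on a finger pad.
Only numpy, scipy, OpenCV 4.12 (cv2) and the standard library are available. Lean on these libraries where they do the work, as an engineer would, in place of code of your own. Each camera call takes 0.05 s, during which the arm holds its last target. There are 200 camera calls.

## Working session

There is one attempt and no reset: what is moved stays moved. The work goes in short steps, Python scripts to look and compute and a tool call to move; the robot and the scene stay as the last step left them, time stands still between calls to the robot, and variables do not carry over. Pictures are saved under pics/ and viewed, at most 10 in all, crops included, and the job is handed in when it is done.

Besides the shell and the picture viewer there is one more tool, called after "Call:" as a command line: name --argument value ..., lists and objects as JSON in quotes. send_rows: Moves the arm, as the interface text tells. Its arguments: {"type":"object","properties":{"steps":{"type":"array","items":{"type":"number"}},"force":{"type":"number"}},"required":["steps"]}

```bash
mkdir -p pics; ls
python3 - <<'E'
from rig import manip, vision
import cv2,numpy as np
for n in("top","side"):
    c=vision.capture(n); cv2.imwrite(f"pics/{n}0.png",c["img"][:,:,::-1]); np.save(f"pics/{n}0.npy",c,allow_pickle=True)
    print(n,c["fx"],c["cx"],c["cy"],np.round(c["cam_to_world"],3).tolist())
print(manip.read_state(), manip.finger_overhang)
E
```

```text
pics
top 612.5127532719267 317.9889763908688 236.0880487834166 [[0.001, -0.998, 0.058, 0.507], [-1.0, -0.002, -0.008, 0.001], [0.008, -0.058, -0.998, 1.256], [0.0, 0.0, 0.0, 1.0]]
side 523.7533421464556 317.94140499680674 237.86186936020655 [[0.99, -0.086, 0.108, 0.44], [-0.137, -0.515, 0.846, -1.042], [-0.018, -0.853, -0.522, 0.695], [0.0, 0.0, 0.0, 1.0]]
{'time': 0.1, 'joint_positions': array([-1.2291786 ,  0.41182369, -0.0126589 ,  1.59693992,  0.00559464,
        1.13428174, -0.08220565]), 'qd': array([ 0.00156905, -0.00105787,  0.00035222, -0.00118352, -0.00065811,
       -0.00077136,  0.00175251]), 'joint_torque': array([ 1.92672844e-03, -5.89095354e+01,  6.43396061e-01, -2.91710401e+01,
       -5.38857118e-02,  1.43903482e-02,  1.46530323e-05]), 'tcp_pos': array([0.24892054, 0.5728382 , 0.23889944]), 'eef_rot': array([-6.39259220e-01, -3.07568773e+00,  2.20935102e-03]), 'ft_force': array([ 0.24126879, -0.39590249, -0.22887751]), 'torque': array([ 0.00966638,  0.0186351 , -0.03303493]), 'gripper_force': 0.0, 'grip_width': 0.08776969986108486} 0.017
```

View pics/top0.png

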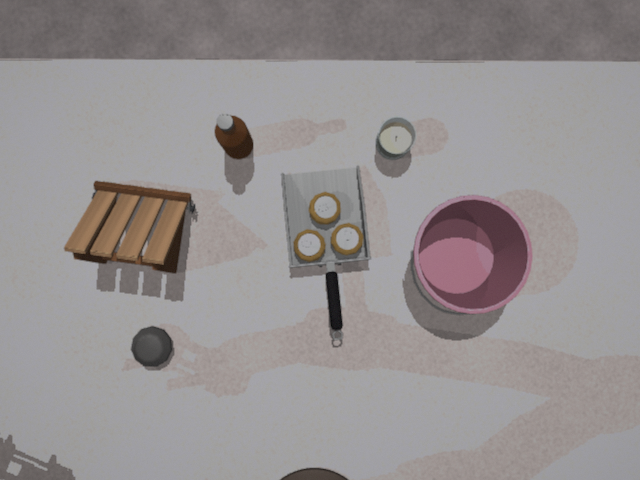

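View pics/side0.png

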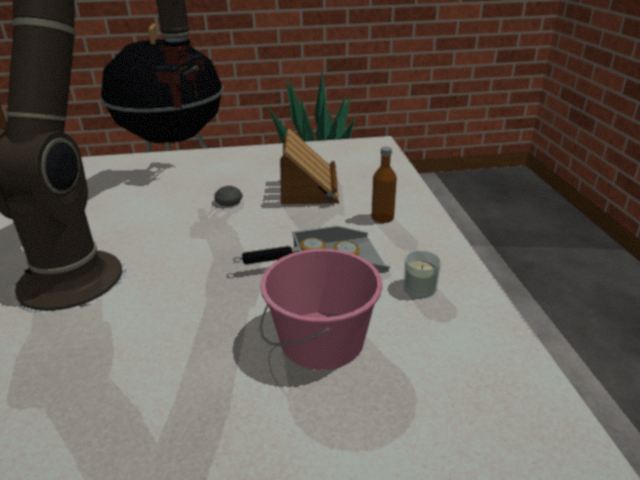

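Top view: scoop at (325,225) with its handle running down to (336,328), pail rim centred near (472,253), stand's slats at u 68–188, v 190–265, with the ledge at v≈190. The bottle, candle and stone are at (235,135), (396,140) and (152,346). Next I'll measure these.

```bash
cat > h.py <<'E'
import numpy as np, cv2
from scipy.spatial.transform import Rotation as R
def ray(c,uv,z):
    T=c["cam_to_world"]; d=T[:3,:3]@np.array([(uv[0]-c["cx"])/c["fx"],(uv[1]-c["cy"])/c["fy"],1]); o=T[:3,3]
    return o+d*(z-o[2])/d[2]
def proj(c,p):
    T=c["cam_to_world"]; q=T[:3,:3].T@(np.asarray(p)-T[:3,3]); return np.array([c["fx"]*q[0]/q[2]+c["cx"],c["fy"]*q[1]/q[2]+c["cy"]])
E
python3 - <<'E'
from h import *
from rig import manip
print([a for a in dir(manip) if a[0]!='_'])
c=np.load("pics/top0.npy",allow_pickle=True).item(); im=c["img"].copy()
hsv=cv2.cvtColor(im,cv2.COLOR_RGB2HSV)
def big(m,roi):
    z=np.zeros_like(m); x0,y0,x1,y1=roi; z[y0:y1,x0:x1]=m[y0:y1,x0:x1]
    cs,_=cv2.findContours(z,cv2.RETR_EXTERNAL,cv2.CHAIN_APPROX_NONE); return max(cs,key=cv2.contourArea)
pk=big(cv2.inRange(hsv,(150,70,60),(180,255,255)),(390,170,560,340))
(e,ax,an)=cv2.fitEllipse(cv2.convexHull(pk)); print("pail ell",e,ax,an,"center",ray(c,e,.14),"r",np.array(ax)/2/c["fx"]*1.116)
hd=big(cv2.inRange(im,(0,0,0),(55,55,55)),(315,265,355,335))
r=cv2.minAreaRect(hd); b=cv2.boxPoints(r); print("handle",r); 
b=b[np.argsort(b[:,1])]; f=ray(c,(b[0]+b[1])/2,.055); k=ray(c,(b[2]+b[3])/2,.055); print(f,k,np.linalg.norm(f-k),"yaw",np.degrees(np.arctan2(*(f-k)[[1,0]])))
for p in [(237,147),(396,140),(152,346)]: print(ray(c,p,.03))
a=cv2.resize(im[170:280,55:205],None,fx=5,fy=5,interpolation=cv2.INTER_CUBIC)
cv2.imwrite("pics/a.png",a[:,:,::-1])
a=cv2.resize(im[155:350,265:390],None,fx=3,fy=3,interpolation=cv2.INTER_CUBIC)
cv2.imwrite("pics/b.png",a[:,:,::-1])
E
```

```text
['Unreachable', 'finger_overhang', 'hand_in', 'read_state']
pail ell (474.5762939453125, 254.4801483154297) (108.1254653930664, 113.67745971679688) 115.79824829101562 center [ 0.53786514 -0.29415689  0.14      ] r [0.09850245 0.10356033]
handle ((333.5296936035156, 300.7970275878906), (58.40868377685547, 11.24392032623291), 84.2894058227539)
[ 0.50599255 -0.03373848  0.055     ] [ 0.39302233 -0.0450878   0.055     ] 0.1135388876669998 yaw 5.736854583056378
[0.7572222  0.15474564 0.03      ]
[ 0.772538  -0.1668218  0.03     ]
[0.358668  0.3192784 0.03     ]
```

View pics/a.png

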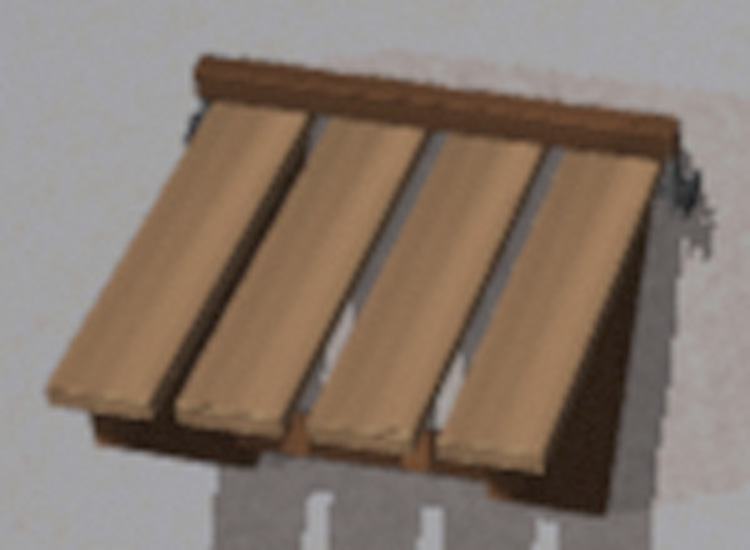

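View pics/b.png

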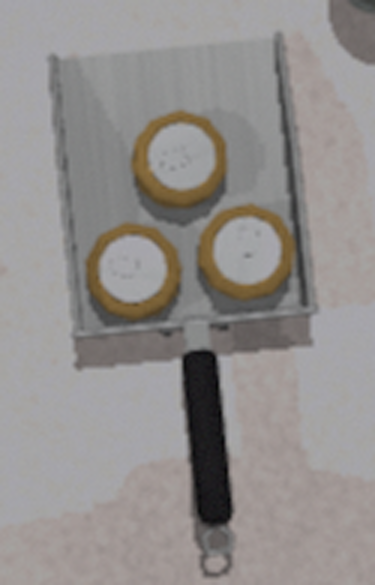

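Crop a (5×, offset 55,170): slat top corners at (50,390) and (545,460), slat/ledge line from (212,100) to (657,158). Crop b (3×, offset 265,155): front edge corners at (52,58) and (278,38), rear wall corners at (80,330) and (313,310), and the three cans at (180,158), (133,270), (247,250).

Run:
```python
from h import *
c=np.load("pics/top0.npy",allow_pickle=True).item()
A=lambda x,y:(55+x/5-.4,170+y/5-.4); B=lambda x,y:(265+x/3-.33,155+y/3-.33)
ul=ray(c,A(50,390),.166); ur=ray(c,A(545,460),.166); w=ul-ur
print("slat top",ul,ur,"len",np.linalg.norm(w)); y=w/np.linalg.norm(w); yaw=np.arctan2(-y[0],y[1]); print("yaw",np.degrees(yaw))
xh=np.array([np.cos(yaw),np.sin(yaw),0]); xs=(xh-[0,0,1])/2**.5; mid=(ul+ur)/2; org=mid+.185*xs; zs=np.cross(xs,y); print("slat origin",org)
T=c["cam_to_world"]
for p in [(212,100),(657,158)]:
    a=ray(c,A(*p),0); o=T[:3,3]; d=a-o; q=o+d*((org-o)@zs)/(d@zs); print("ledge line pt in slats",(q-org)@xs,(q-org)@y,q)
for n,p,z in [("fl",(52,58),.013),("fr",(278,38),.013),("rl",(80,330),.045),("rr",(313,310),.045),("c3",(180,158),.035),("c1",(133,270),.035),("c2",(247,250),.035)]: print(n,ray(c,B(*p),z))
fl,fr=[ray(c,B(*p),.013) for p in((52,58),(278,38))]; rl,rr=[ray(c,B(*p),.045) for p in((80,330),(313,310))]
f=(fl+fr)/2;r=(rl+rr)/2; f[2]=r[2]=0;print("w",np.linalg.norm(fl-fr),np.linalg.norm(rl-rr),"len",np.linalg.norm(f-r),"ctr",(f+r)/2,"yaw",np.degrees(np.arctan2(*(f-r)[[1,0]])),np.degrees([np.arctan2(-(a-b)[0],(a-b)[1]) for a,b in((fl,fr),(rl,rr))]))
s=np.load("pics/side0.npy",allow_pickle=True).item()
print("check in side view: pail centre rim",proj(s,(.538,-.292,.14)),"slat top",proj(s,ul),proj(s,ur),"mouth",proj(s,f))
```

```text
slat top [0.54812835 0.44166038 0.166     ] [0.5235776  0.26591679 0.166     ] len 0.17745012529969187
yaw -7.952547873188236
slat origin [0.66540968 0.33568998 0.03518525]
ledge line pt in slats -0.014870033243525817 0.09296950212327211 [0.6678587  0.42922014 0.04569995]
ledge line pt in slats -0.01187429072548696 -0.08443781885283956 [0.64541182 0.25322587 0.04358164]
fl [0.70523605 0.0644982  0.013     ]
fr [ 0.71940733 -0.08957959  0.013     ]
rl [0.51980674 0.04356342 0.045     ]
rr [ 0.53321347 -0.10993489  0.045     ]
c3 [ 0.63470339 -0.02235363  0.035     ]
c1 [0.55982781 0.00884275 0.035     ]
c2 [ 0.57329015 -0.06701307  0.035     ]
w 0.15472811577513196 0.15408268589279772 len 0.1869549736585323 ctr [ 0.6194159  -0.02286321  0.        ] yaw 6.3399814284925 [5.25498392 4.99161693]
check in side view: pail centre rim [320.03148259 282.08186312] slat top [288.37779428 128.58654002] [285.06384875 151.55969692] mouth [376.23498229 254.18474733]
```

```bash
cat >> h.py <<'E'
import json
def M(p,r): T=np.eye(4); T[:3,:3]=r.as_matrix() if hasattr(r,'as_matrix') else r; T[:3,3]=p; return T
def Rz(d): return R.from_euler('z',d,degrees=True)
def scoop_pose(mouth,yaw,tilt):   # pose of scoop with mouth at a world point; tilt>0: front edge down (deg)
    r=R.from_euler('ZY',[yaw,tilt],degrees=True); return M(np.asarray(mouth)-r.apply([.095,0,0]),r)
def grasp(pitch):                 # tool in scoop frame: x back, y=y, z down, leaning forward by pitch
    r=R.from_euler('y',180-pitch,degrees=True); z=r.apply([0,0,1]); return M(np.array([-.145,0,.042])+.002*z,r)
def cmd(): return np.load("cmd.npy")
def setcmd(T): np.save("cmd.npy",T)
def state_T(s): return M(s["tcp_pos"],R.from_rotvec(s["eef_rot"]))
def plan(targets,n=None,save=True):       # each target is split into calls; prints scaled rows per call
    T=cmd()
    for G in targets:
        D=np.linalg.inv(T)@G; k=n or max(1,int(np.ceil(max(np.abs(D[:3,3]).max()/.098, np.degrees(R.from_matrix(D[:3,:3]).magnitude())/60))))
        rv=R.from_matrix(T[:3,:3]).inv()*R.from_matrix(G[:3,:3]); p0=T[:3,3].copy(); r0=R.from_matrix(T[:3,:3])
        for i in range(1,k+1):
            W=M(p0+(G[:3,3]-p0)*i/k, r0*R.from_rotvec(rv.as_rotvec()*i/k)); T=step(T,W)
    if save: setcmd(T)
    return T
def step(T,W):
    D=np.linalg.inv(T)@W; a=np.round(np.r_[D[:3,3]/.1,R.from_matrix(D[:3,:3]).as_rotvec()/(2*np.pi)],3); print("call",(a+0).tolist())
    return T@M(a[:3]*.1,R.from_rotvec(a[3:]*2*np.pi))
def check(s):
    D=np.linalg.inv(cmd())@state_T(s); print("t",s["time"],"tcp",np.round(s["tcp_pos"],4),"err mm",np.round(D[:3,3]*1e3,1),"deg",np.round(np.degrees(R.from_matrix(D[:3,:3]).as_rotvec()),2),"F",np.round(s["ft_force"],2),"w",s["grip_width"],"gf",s["gripper_force"],"q",np.round(s["joint_positions"],2))
E
python3 - <<'E'
from h import *; from rig import manip
s=manip.read_state(); setcmd(state_T(s))
S0=M([.6194,-.0229,0],Rz(5.6)); G=S0@grasp(25); pre=G@M([0,0,-.1],np.eye(3))
print(pre[:3,3],G[:3,3]); plan([pre])
E
```

```text
[ 0.4338731  -0.04109107  0.13081816] [ 0.47593323 -0.03696704  0.04018738]
call [-0.829, -0.978, 0.218, -0.004, -0.014, -0.016]
call [-0.704, -1.062, 0.259, -0.003, -0.013, -0.016]
call [-0.572, -1.131, 0.291, -0.004, -0.014, -0.016]
call [-0.429, -1.189, 0.306, -0.003, -0.013, -0.016]
call [-0.282, -1.231, 0.312, -0.004, -0.014, -0.015]
```

Run:
```python
from h import *; from rig import manip
s=manip.read_state(); setcmd(state_T(s))
S0=M([.6194,-.0229,0],Rz(5.6)); G=S0@grasp(25); pre=G@M([0,0,-.1],np.eye(3))
plan([pre],n=7)
```

```text
call [-0.592, -0.699, 0.155, -0.003, -0.01, -0.011]
call [-0.531, -0.741, 0.178, -0.002, -0.009, -0.012]
call [-0.464, -0.781, 0.195, -0.003, -0.01, -0.011]
call [-0.396, -0.814, 0.208, -0.002, -0.01, -0.011]
call [-0.325, -0.842, 0.22, -0.003, -0.01, -0.012]
call [-0.246, -0.867, 0.222, -0.002, -0.009, -0.011]
call [-0.174, -0.885, 0.223, -0.003, -0.01, -0.011]
```

Call:
send_rows --steps '[-0.296,-0.35,0.078,-0.0015,-0.005,-0.0055,0,-0.592,-0.699,0.155,-0.003,-0.01,-0.011,0]' --force 20

```text
time: 0.35
tcp_pos: [0.2756, 0.4843, 0.2232]
eef_rot: [0.518, 3.031, 0.007]
ft_force: [-0.4, 0.5, 0.6]
grip_width: 0.0881
gripper_force: 0.0
```

Call:
send_rows --steps '[-0.266,-0.37,0.089,-0.001,-0.0045,-0.006,0,-0.531,-0.741,0.178,-0.002,-0.009,-0.012,0]'

```text
time: 0.6
tcp_pos: [0.3021, 0.3962, 0.208]
eef_rot: [0.397, 2.991, 0.008]
ft_force: [0.5, 0.3, 0.1]
grip_width: 0.0875
gripper_force: 0.0
```

Call:
send_rows --steps '[-0.232,-0.39,0.098,-0.0015,-0.005,-0.0055,0,-0.464,-0.781,0.195,-0.003,-0.01,-0.011,0]'

```text
time: 0.85
tcp_pos: [0.3285, 0.3086, 0.1926]
eef_rot: [0.286, 2.939, 0.018]
ft_force: [0.3, 0.9, 0.0]
grip_width: 0.0878
gripper_force: 0.0
```

Call:
send_rows --steps '[-0.198,-0.407,0.104,-0.001,-0.005,-0.0055,0,-0.396,-0.814,0.208,-0.002,-0.01,-0.011,0]'

```text
time: 1.1
tcp_pos: [0.3549, 0.221, 0.1772]
eef_rot: [0.18, 2.883, 0.017]
ft_force: [0.3, -0.1, -0.0]
grip_width: 0.088
gripper_force: 0.0
```

Call:
send_rows --steps '[-0.162,-0.421,0.11,-0.0015,-0.005,-0.006,0,-0.325,-0.842,0.22,-0.003,-0.01,-0.012,0]'

```text
time: 1.35
tcp_pos: [0.3813, 0.1335, 0.1618]
eef_rot: [0.067, 2.823, 0.025]
ft_force: [1.5, -0.1, 0.2]
grip_width: 0.0878
gripper_force: 0.0
```

Call:
send_rows --steps '[-0.123,-0.433,0.111,-0.001,-0.0045,-0.0055,0,-0.246,-0.867,0.222,-0.002,-0.009,-0.011,0]'

```text
time: 1.6
tcp_pos: [0.4078, 0.0458, 0.1464]
eef_rot: [-0.033, 2.766, 0.025]
ft_force: [0.7, 0.6, -0.6]
grip_width: 0.088
gripper_force: 0.0
```

Call:
send_rows --steps '[-0.087,-0.442,0.111,-0.0015,-0.005,-0.0055,0,-0.174,-0.885,0.223,-0.003,-0.01,-0.011,0,-0.174,-0.885,0.223,-0.003,-0.01,-0.011,0,-0.174,-0.885,0.223,-0.003,-0.01,-0.011,0]'

```text
time: 2.1
tcp_pos: [0.4318, -0.032, 0.1313]
eef_rot: [-0.126, 2.71, 0.042]
ft_force: [1.0, -0.0, -0.1]
grip_width: 0.0875
gripper_force: 0.0
```

Run:
```python
from h import *; from rig import manip, vision
s=manip.read_state(); check(s)
c=vision.capture("wrist"); np.save("pics/w1.npy",c,allow_pickle=True); cv2.imwrite("pics/w1.png",c["img"][:,:,::-1])
print([proj(c,p) for p in [(.476,-.037,.042),(.507,-.034,.055),(.393,-.045,.055)]])
```

```text
t 2.1 tcp [ 0.4318 -0.032   0.1313] err mm [ 1.   9.2 -1. ] deg [-0.44  0.4   0.23] F [ 0.99 -0.03 -0.12] w 0.0874776511989411 gf 0.0 q [-0.44  0.05  0.46  2.5  -0.45  0.19  2.11]
[array([300.03166444, 258.25163644]), array([300.94218781, 306.68440475]), array([294.78595735, 146.98704974])]
```

View pics/w1.png

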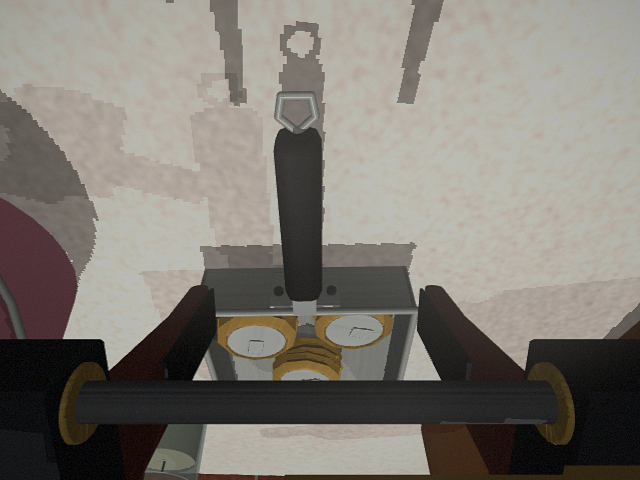

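Wrist view: the handle spans (298,130) to (303,300), within about 3 px of the prediction, so the scoop pose holds. Joints 4 and 6 are near their limits, so I'll use a steeper tool pitch (15°).

Run:
```python
from h import *
S0=M([.6194,-.0229,0],Rz(5.6)); G=S0@grasp(15); pre=G@M([0,0,-.07],np.eye(3))
print(pre[:3,3]); plan([pre]); np.save("cmdpre.npy",cmd())
```

```text
[ 0.45757633 -0.03876695  0.10768296]
call [-0.118, 0.0, 0.31, 0.0, 0.028, 0.0]
```

Call:
send_rows --steps '[-0.118,0,0.31,0,0.028,0,0,-0.118,0,0.31,0,0.028,0,0,-0.118,0,0.31,0,0.028,0,0,-0.118,0,0.31,0,0.028,0,0]'

```text
time: 2.65
tcp_pos: [0.4542, -0.0288, 0.1085]
eef_rot: [-0.133, 2.885, 0.035]
ft_force: [0.5, -0.6, -0.2]
grip_width: 0.0877
gripper_force: 0.0
```

Run:
```python
from h import *; from rig import manip
s=manip.read_state(); check(s); print(s['qd'])
```

```text
t 2.65 tcp [ 0.4542 -0.0288  0.1085] err mm [ 2.1 10.2 -1.4] deg [-0.54  0.38  0.22] F [ 0.49 -0.58 -0.16] w 0.08768648372888421 gf 0.0 q [-0.44  0.2   0.47  2.35 -0.36  0.38  2.  ]
[ 0.00391659 -0.01118786  0.00165863 -0.00434598 -0.0024559   0.0010337
  0.00399366]
```

Run:
```python
from h import *; from rig import manip
setcmd(state_T(manip.read_state()))
S0=M([.6194,-.0229,0],Rz(5.6)); G=S0@grasp(15); plan([G])
```

```text
call [-0.027, -0.11, 0.713, 0.002, -0.001, -0.001]
```

Call:
send_rows --steps '[-0.027,-0.11,0.2,0.002,-0.001,-0.001,0,-0.027,-0.11,0.45,0.002,-0.001,-0.001,0,-0.027,-0.11,0.713,0.002,-0.001,-0.001,0,-0.027,-0.11,0.713,0.002,-0.001,-0.001,0,-0.027,-0.11,0.713,0.002,-0.001,-0.001,0]'

```text
time: 3.28
tcp_pos: [0.4763, -0.0375, 0.0409]
eef_rot: [-0.139, 2.878, 0.015]
ft_force: [-0.2, 0.3, 0.3]
grip_width: 0.0875
gripper_force: 0.0
```

Run:
```python
from h import *; from rig import manip
s=manip.read_state(); check(s)
```

```text
t 3.275 tcp [ 0.4763 -0.0375  0.0409] err mm [-0.8 -0.6 -0.6] deg [ 0.05 -0.02  0.01] F [-0.23  0.34  0.33] w 0.08752023424402819 gf 0.0 q [-0.21  0.38  0.25  2.34 -0.59  0.2   2.24]
```

Aligned to within 1 mm. Closing the gripper.

Call:
send_rows --steps '[0,0,0,0,0,0,0.6,0,0,0,0,0,0,1,0,0,0,0,0,0,1,0,0,0,0,0,0,1,0,0,0,0,0,0,1,0,0,0,0,0,0,1,0,0,0,0,0,0,1]' --force 50

```text
time: 4.15
tcp_pos: [0.4764, -0.0371, 0.0396]
eef_rot: [-0.141, 2.879, 0.015]
ft_force: [1.6, -1.2, -1.0]
grip_width: 0.0236
gripper_force: 49.9
```

Run:
```python
from h import *; from rig import manip
s=manip.read_state(); check(s)
# lift: straight up 3cm, then 10cm with front raised 4 deg
S0=M([.6194,-.0229,0],Rz(5.6)); Gm=np.linalg.inv(S0)@cmd(); np.save("G.npy",Gm)
m0=S0@np.array([.095,0,0,1]); print("mouth",m0[:3])
A=scoop_pose(m0[:3]+[0,0,.03],5.6,-2)@Gm
B=scoop_pose(m0[:3]+[-.01,0,.12],5.6,-6)@Gm
C=scoop_pose(m0[:3]+[-.03,-.0,.20],5.6,-6)@Gm
plan([A,B,C])
```

```text
t 4.15 tcp [ 0.4764 -0.0371  0.0396] err mm [-0.6 -0.1  0.6] deg [ 0.03  0.08 -0.04] F [ 1.62 -1.2  -0.97] w 0.023603061858044873 gf 49.91487264633179 q [-0.21  0.38  0.24  2.34 -0.6   0.2   2.24]
mouth [ 0.7139466  -0.01362962  0.        ]
call [-0.044, 0.0, -0.212, 0.0, -0.006, 0.0]
call [-0.104, 0.008, -0.733, 0.0, -0.011, 0.0]
call [-0.101, 0.018, -0.818, 0.0, 0.0, 0.0]
```

Run:
```python
from h import *; from rig import manip
S0=M([.6194,-.0229,0],Rz(5.6)); Gm=np.load("G.npy"); setcmd(S0@Gm)
m0=(S0@np.array([.095,0,0,1]))[:3]
for d,t in [([0,0,.03],0),([.02,0,.12],-1),([.03,0,.2],-1)]: plan([scoop_pose(m0+d,5.6,t)@Gm])
```

```text
call [-0.077, -0.001, -0.29, 0.0, 0.0, 0.0]
call [-0.407, -0.02, -0.779, 0.0, -0.003, 0.0]
call [-0.316, -0.012, -0.742, 0.0, 0.0, 0.0]
```

Call:
send_rows --steps '[-0.02,0,-0.07,0,0,0,1,-0.045,-0.001,-0.17,0,0,0,1,-0.077,-0.001,-0.29,0,0,0,1,-0.077,-0.001,-0.29,0,0,0,1,-0.077,-0.001,-0.29,0,0,0,1]'

```text
time: 4.78
tcp_pos: [0.4762, -0.037, 0.0694]
eef_rot: [-0.141, 2.879, 0.015]
ft_force: [-0.2, -0.5, -3.2]
grip_width: 0.0234
gripper_force: 49.9
```

Run:
```python
from h import *; from rig import manip,vision
s=manip.read_state(); np.save("keep.npy",cmd()); check(s)
c=vision.capture("side"); cv2.imwrite("pics/s1.png",cv2.resize(c["img"][190:340,200:440],None,fx=3,fy=3)[:,:,::-1])
```

```text
t 4.775 tcp [ 0.4762 -0.037   0.0694] err mm [ 73.4   3.2 152.1] deg [ 0.03  1.17 -0.06] F [-0.24 -0.52 -3.16] w 0.023360940171031037 gf 49.93927717208862 q [-0.32  0.32  0.37  2.33 -0.52  0.29  2.17]
```

View pics/s1.png

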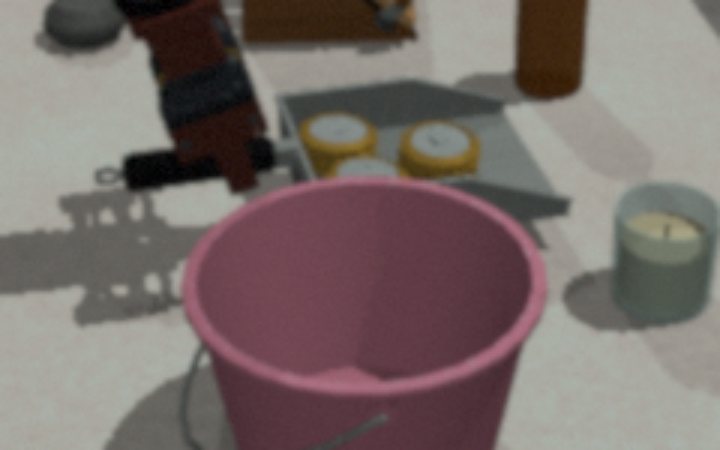

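Side crop: the scoop is off the table, about level, with all three cans in it; its force reading of about 3 N matches the full load. I'll keep lifting.

Call:
send_rows --steps '[-0.08,-0.004,-0.15,0,-0.0005,0,1,-0.19,-0.009,-0.36,0,-0.0015,0,1,-0.3,-0.015,-0.57,0,-0.002,0,1,-0.407,-0.02,-0.779,0,-0.003,0,1]'

```text
time: 5.32
tcp_pos: [0.4955, -0.0372, 0.1555]
eef_rot: [-0.139, 2.861, 0.015]
ft_force: [0.6, -0.4, -3.1]
grip_width: 0.0239
gripper_force: 50.0
```

Call:
send_rows --steps '[-0.1,-0.004,-0.24,0,0,0,1,-0.21,-0.008,-0.49,0,0,0,1,-0.28,-0.011,-0.66,0,0,0,1,-0.316,-0.012,-0.742,0,0,0,1,-0.316,-0.012,-0.742,0,0,0,1,-0.316,-0.012,-0.742,0,0,0,1]'

```text
time: 6.08
tcp_pos: [0.5053, -0.0371, 0.2344]
eef_rot: [-0.14, 2.862, 0.015]
ft_force: [0.1, -0.5, -3.0]
grip_width: 0.0236
gripper_force: 50.0
```

Run:
```python
from h import *; from rig import manip,vision
s=manip.read_state(); check(s)
Gm=np.load("G.npy")
P=np.array([.538,-.292,0])
def at(yaw,tilt,z,off): h=np.array([np.cos(np.radians(yaw)),np.sin(np.radians(yaw)),0]); return scoop_pose(P+off*h+[0,0,z],yaw,tilt)@Gm
D=at(-75,-1,.21,-.03); print(D[:3,3], cmd()[:3,3])
plan([D],n=3,save=True)
```

```text
t 6.075 tcp [ 0.5053 -0.0371  0.2344] err mm [ 0.1 -0.1  1.5] deg [ 0.05  0.15 -0.03] F [ 0.08 -0.46 -2.95] w 0.02355728793212451 gf 49.98864412307739 q [-0.62  0.05  0.64  2.13 -0.09  0.7   1.75]
[ 0.46809319 -0.03107487  0.24586948] [ 0.50492811 -0.03709544  0.2358556 ]
call [0.106, 0.032, -0.065, 0.021, 0.0, 0.072]
call [0.108, -0.027, -0.066, 0.02, 0.001, 0.071]
call [0.084, -0.078, -0.058, 0.021, 0.0, 0.072]
```

Call:
send_rows --steps '[0.016,0.005,-0.01,0.003,0,0.011,1,0.04,0.012,-0.025,0.008,0,0.028,1,0.073,0.022,-0.045,0.0145,0,0.05,1,0.106,0.032,-0.065,0.021,0,0.072,1]'

```text
time: 6.58
tcp_pos: [0.493, -0.0352, 0.2379]
eef_rot: [0.539, 2.816, -0.084]
ft_force: [-0.5, -0.5, -2.8]
grip_width: 0.0238
gripper_force: 50.0
```

Call:
send_rows --steps '[0.027,-0.007,-0.016,0.005,0,0.018,1,0.054,-0.013,-0.033,0.01,0.0005,0.0355,1,0.081,-0.02,-0.05,0.015,0.001,0.053,1,0.108,-0.027,-0.066,0.02,0.001,0.071,1]'

```text
time: 7.08
tcp_pos: [0.4809, -0.0329, 0.2414]
eef_rot: [1.179, 2.636, -0.168]
ft_force: [-0.0, 0.7, -3.6]
grip_width: 0.0233
gripper_force: 50.0
```

Call:
send_rows --steps '[0.025,-0.023,-0.017,0.0063,0,0.022,1,0.046,-0.043,-0.032,0.0116,0,0.04,1,0.067,-0.062,-0.046,0.0168,0,0.0576,1,0.078,-0.073,-0.054,0.0195,0,0.067,1,0.084,-0.078,-0.058,0.021,0,0.072,1,0.084,-0.078,-0.058,0.021,0,0.072,1,0.084,-0.078,-0.058,0.021,0,0.072,1]'

```text
time: 7.95
tcp_pos: [0.4691, -0.0312, 0.2453]
eef_rot: [1.772, 2.314, -0.256]
ft_force: [-0.9, -0.6, -2.3]
grip_width: 0.0238
gripper_force: 50.0
```

```bash
cat >> h.py <<'E'
P=np.array([.538,-.292,0])
def at(Gm,yaw,tilt,z,off): h=np.array([np.cos(np.radians(yaw)),np.sin(np.radians(yaw)),0]); return scoop_pose(P+off*h+[0,0,z],yaw,tilt)@Gm
E
python3 - <<'E'
from h import *; from rig import manip,vision
s=manip.read_state(); check(s)
c=vision.capture("top"); cv2.imwrite("pics/t2.png",c["img"][150:400,220:620][:,:,::-1]); np.save("pics/t2.npy",c,allow_pickle=True)
E
```

```text
t 7.95 tcp [ 0.4691 -0.0312  0.2453] err mm [-0.2  1.   0.6] deg [ 0.04 -0.03 -0.07] F [-0.87 -0.59 -2.34] w 0.02381459057536082 gf 49.98869240283966 q [-0.81  0.12  0.63  2.04  0.25  1.01 -0.05]
```

View pics/t2.png

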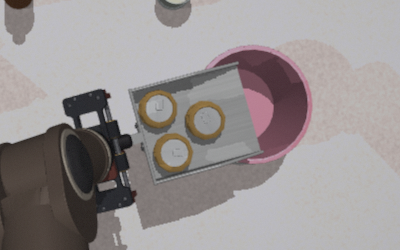

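Top crop (offset 220,150): mouth corners at (237,63) and (262,152), over the pail, with the cans still in the rear of the pan.

Run:
```python
from h import *
c=np.load("pics/t2.npy",allow_pickle=True).item(); print("mouth corners",ray(c,(457,213),.223),ray(c,(482,302),.223), "want",at(np.load("G.npy"),-75,0,.21,-.03)[:3,3])
h=np.array([np.cos(np.radians(-75)),np.sin(np.radians(-75)),0]);print("want mouth",P-.03*h)
Gm=np.load("G.npy")
for t,z in [(14,.2),(28,.185),(42,.175),(56,.17),(66,.17)]: plan([at(Gm,-75,t,z,-.03)],n=1); print(cmd()[:3,3])
```

```text
mouth corners [ 0.60583876 -0.24329395  0.223     ] [ 0.45560874 -0.28368425  0.223     ] want [ 0.46826468 -0.03171487  0.25005482]
want mouth [ 0.53023543 -0.26302223  0.        ]
call [-0.307, -0.003, -0.442, -0.001, 0.042, 0.0]
[ 0.4725839  -0.04797003  0.29676531]
call [-0.305, 0.0, -0.356, 0.0, 0.038, 0.0]
[ 0.48035393 -0.07696401  0.33277345]
call [-0.332, 0.0, -0.407, 0.0, 0.039, 0.0]
[ 0.49109552 -0.11700049  0.36502912]
call [-0.333, 0.0, -0.46, 0.0, 0.039, 0.0]
[ 0.50419826 -0.16580234  0.39094413]
call [-0.208, 0.0, -0.368, 0.0, 0.028, 0.0]
[ 0.51453253 -0.20427637  0.40508032]
```

Call:
send_rows --steps '[-0.06,-0.001,-0.09,0,0.008,0,1,-0.14,-0.002,-0.2,0,0.019,0,1,-0.225,-0.002,-0.32,-0.001,0.031,0,1,-0.307,-0.003,-0.442,-0.001,0.042,0,1]'

```text
time: 8.5
tcp_pos: [0.4736, -0.0483, 0.297]
eef_rot: [1.904, 2.486, -0.011]
ft_force: [-0.3, -0.4, -2.8]
grip_width: 0.0238
gripper_force: 50.0
```

Call:
send_rows --steps '[-0.08,0,-0.09,0,0.01,0,1,-0.155,0,-0.18,0,0.019,0,1,-0.23,0,-0.27,0,0.029,0,1,-0.305,0,-0.356,0,0.038,0,1]'

```text
time: 9.0
tcp_pos: [0.4814, -0.0774, 0.3327]
eef_rot: [-1.797, -2.346, -0.204]
ft_force: [-0.2, -0.4, -3.5]
grip_width: 0.0239
gripper_force: 50.0
```

Call:
send_rows --steps '[-0.083,0,-0.1,0,0.01,0,1,-0.166,0,-0.2,0,0.02,0,1,-0.25,0,-0.305,0,0.03,0,1,-0.332,0,-0.407,0,0.039,0,1,-0.332,0,-0.407,0,0.039,0,1,-0.332,0,-0.407,0,0.039,0,1]'

```text
time: 9.75
tcp_pos: [0.4922, -0.1167, 0.3643]
eef_rot: [-1.668, -2.176, -0.397]
ft_force: [-0.1, -0.1, -2.7]
grip_width: 0.0233
gripper_force: 50.0
```

Run:
```python
from h import *; from rig import manip,vision
s=manip.read_state(); print(s["tcp_pos"],s["ft_force"],s["joint_positions"].round(2))
c=vision.capture("top"); cv2.imwrite("pics/t3.png",c["img"][150:400,220:620][:,:,::-1])
```

```text
[ 0.49218785 -0.11672063  0.36432287] [-0.0682587  -0.07471505 -2.736536  ] [-0.19  0.36  0.78  1.59 -0.55  1.68  0.91]
```

View pics/t3.png

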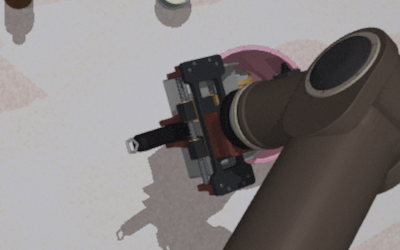

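Top crop: the arm hides most of the pan and some gold shows near the mouth at (243,85). I'll tip further.

Call:
send_rows --steps '[-0.083,0,-0.115,0,0.01,0,1,-0.166,0,-0.23,0,0.02,0,1,-0.25,0,-0.345,0,0.03,0,1,-0.333,0,-0.46,0,0.039,0,1,-0.333,0,-0.46,0,0.039,0,1,-0.333,0,-0.46,0,0.039,0,1]'

```text
time: 10.55
tcp_pos: [0.5052, -0.1663, 0.3908]
eef_rot: [-1.531, -1.997, -0.572]
ft_force: [0.0, 1.3, -2.6]
grip_width: 0.0234
gripper_force: 50.0
```

Run:
```python
from h import *; from rig import manip,vision
s=manip.read_state(); print(s["tcp_pos"],s["ft_force"],s["joint_positions"].round(2))
Gm=np.load("G.npy"); D=np.linalg.inv(at(Gm,-75,56,.17,-.03))@state_T(s); print((D[:3,3]*1e3).round(1),np.degrees(R.from_matrix(D[:3,:3]).as_rotvec()).round(2))
a=vision.capture("side")["img"]; b=vision.capture("wrist")["img"]
cv2.imwrite("pics/t4.png",np.hstack([cv2.resize(a[170:400,200:440],(400,383)),cv2.resize(b,(400,383))])[:,:,::-1])
```

```text
[ 0.50522835 -0.1662562   0.39084893] [ 0.0180548   1.33915157 -2.58221028] [ 0.47  0.47  0.09  1.36 -0.53  1.85  0.81]
[-0.6  0.9 -0.4] [-0.13 -0.17 -0.06]
```

View pics/t4.png

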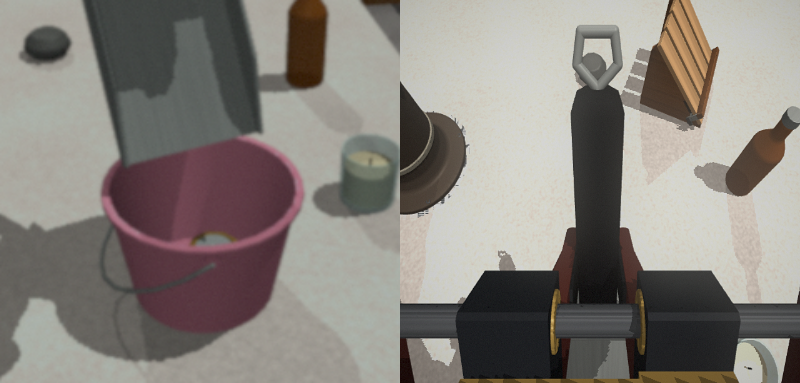

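Side/wrist view: the visible pan is empty at 56° tilt and a can shows in the pail at about (212,240) of the crop. Lifting away, then I'll check with masks for the cans in the pail.

```bash
cat >> h.py <<'E'
YS=-7.95; r_s=R.from_euler('ZY',[YS,45],degrees=True); SL=M([.6654,.3357,.0352],r_s)   # slats frame
def on_stand(Gm,x,z,y=0,tilt=45,yaw=YS): return scoop_pose((SL@np.array([x,y,z,1]))[:3],yaw,tilt)@Gm
E
python3 - <<'E'
from h import *
Gm=np.load("G.npy"); setcmd(at(Gm,-75,56,.17,-.03))
plan([at(Gm,-75,44,.26,-.05)],n=1)
H=on_stand(Gm,-.06,.08); print("hover tcp",H[:3,3],"final",on_stand(Gm,-.013,0)[:3,3])
plan([H],n=7)
E
```

```text
call [0.903, 0.0, -0.065, 0.0, -0.033, 0.0]
hover tcp [0.53975818 0.35325369 0.33184528] final [0.51664792 0.35648106 0.24204272]
call [0.448, 0.242, 0.452, 0.013, 0.0, -0.023]
call [0.406, 0.34, 0.428, 0.013, 0.001, -0.023]
call [0.348, 0.428, 0.399, 0.013, 0.0, -0.023]
call [0.28, 0.505, 0.36, 0.014, 0.0, -0.023]
call [0.203, 0.569, 0.314, 0.013, 0.0, -0.024]
call [0.113, 0.617, 0.264, 0.013, 0.001, -0.023]
call [0.02, 0.646, 0.214, 0.013, 0.0, -0.023]
```

Call:
send_rows --steps '[0.2,0,-0.015,0,-0.007,0,1,0.45,0,-0.03,0,-0.017,0,1,0.7,0,-0.05,0,-0.026,0,1,0.903,0,-0.065,0,-0.033,0,1,0.903,0,-0.065,0,-0.033,0,1]'

```text
time: 11.28
tcp_pos: [0.4888, -0.1013, 0.4566]
eef_rot: [-1.642, -2.155, -0.428]
ft_force: [0.3, -0.9, -3.0]
grip_width: 0.024
gripper_force: 50.0
```

Call:
send_rows --steps '[0.224,0.121,0.226,0.0065,0,-0.0115,1,0.448,0.242,0.452,0.013,0,-0.023,1]'

```text
time: 11.52
tcp_pos: [0.4962, -0.0386, 0.4355]
eef_rot: [-1.452, -2.261, -0.374]
ft_force: [-0.7, 0.4, -2.7]
grip_width: 0.0238
gripper_force: 50.0
```

Call:
send_rows --steps '[0.203,0.17,0.214,0.0065,0.0005,-0.0115,1,0.406,0.34,0.428,0.013,0.001,-0.023,1]'

```text
time: 11.78
tcp_pos: [0.5038, 0.0271, 0.4174]
eef_rot: [-1.248, -2.355, -0.324]
ft_force: [1.0, -0.4, -2.9]
grip_width: 0.0234
gripper_force: 50.0
```

Call:
send_rows --steps '[0.174,0.214,0.2,0.0065,0,-0.0115,1,0.348,0.428,0.399,0.013,0,-0.023,1,0.348,0.428,0.399,0.013,0,-0.023,1,0.348,0.428,0.399,0.013,0,-0.023,1]'

```text
time: 12.28
tcp_pos: [0.5113, 0.0912, 0.4003]
eef_rot: [-1.048, -2.438, -0.271]
ft_force: [-0.4, -0.2, -3.0]
grip_width: 0.0238
gripper_force: 50.0
```

Run:
```python
from h import *; from rig import manip,vision
s=manip.read_state(); print(s["time"],s["tcp_pos"],s["eef_rot"],s["joint_positions"].round(2))
Gm=np.load("G.npy"); T=at(Gm,-75,56,.17,-.03)
for a in [[.903,0,-.065,0,-.033,0],[.448,.242,.452,.013,0,-.023],[.406,.34,.428,.013,.001,-.023],[.348,.428,.399,.013,0,-.023]]:
    a=np.array(a); T=T@M(a[:3]*.1,R.from_rotvec(a[3:]*2*np.pi))
D=np.linalg.inv(T)@state_T(s); print("err",(D[:3,3]*1e3).round(1),np.degrees(R.from_matrix(D[:3,:3]).as_rotvec()).round(2))
c=vision.capture("top"); hsv=cv2.cvtColor(c["img"],cv2.COLOR_RGB2HSV)
m=cv2.inRange(hsv,(12,100,60),(28,255,255)); n,l,st,ce=cv2.connectedComponentsWithStats(m)
for i in range(1,n):
    if st[i,4]>15: print(st[i],ce[i].round(),ray(c,ce[i],.03).round(3))
pk=cv2.inRange(hsv,(150,70,60),(180,255,255)); cs,_=cv2.findContours(pk,cv2.RETR_EXTERNAL,cv2.CHAIN_APPROX_NONE); e=cv2.fitEllipse(cv2.convexHull(max(cs,key=cv2.contourArea))); print("pail",e)
```

```text
12.275 [0.51128668 0.09117214 0.40032643] [-1.04791343 -2.43759584 -0.27052589] [ 0.06  0.36 -0.12  1.41 -0.35  1.72  0.7 ]
err [-2.2  0.4  1. ] [ 0.08 -0.09  0.1 ]
[215 116  38  43 801] [235. 139.] [0.774 0.159 0.03 ]
[  65  182  125   90 6822] [130. 226.] [0.597 0.367 0.03 ]
[431 232  47  62 778] [451. 263.] [ 0.523 -0.276  0.03 ]
[471 232  32  32 810] [487. 247.] [ 0.555 -0.348  0.03 ]
pail ((473.14422607421875, 252.47860717773438), (109.22595977783203, 111.65650939941406), 30.562883377075195)
```

Call:
send_rows --steps '[0.14,0.252,0.18,0.007,0,-0.0115,1,0.28,0.505,0.36,0.014,0,-0.023,1]'

```text
time: 12.58
tcp_pos: [0.5194, 0.1559, 0.3838]
eef_rot: [-0.838, -2.507, -0.21]
ft_force: [1.5, -0.0, -2.0]
grip_width: 0.0238
gripper_force: 50.0
```

Call:
send_rows --steps '[0.102,0.285,0.157,0.0065,0,-0.012,1,0.203,0.569,0.314,0.013,0,-0.024,1]'

```text
time: 12.82
tcp_pos: [0.5269, 0.2218, 0.3658]
eef_rot: [-0.615, -2.562, -0.156]
ft_force: [0.8, -0.1, -2.4]
grip_width: 0.0235
gripper_force: 50.0
```

Call:
send_rows --steps '[0.056,0.309,0.132,0.0065,0.0005,-0.0115,1,0.113,0.617,0.264,0.013,0.001,-0.023,1]'

```text
time: 13.08
tcp_pos: [0.5346, 0.2871, 0.348]
eef_rot: [-0.398, -2.592, -0.1]
ft_force: [0.5, -0.1, -2.5]
grip_width: 0.0237
gripper_force: 50.0
```

Call:
send_rows --steps '[0.01,0.3,0.107,0.0065,0,-0.0115,1,0.017,0.55,0.18,0.012,0,-0.02,1,0.02,0.646,0.214,0.013,0,-0.023,1,0.02,0.646,0.214,0.013,0,-0.023,1,0.02,0.646,0.214,0.013,0,-0.023,1]'

```text
time: 13.7
tcp_pos: [0.5419, 0.3513, 0.3312]
eef_rot: [-0.185, -2.613, -0.046]
ft_force: [-0.2, -0.8, -2.8]
grip_width: 0.0238
gripper_force: 50.0
```

Run:
```python
from h import *; from rig import manip,vision
s=manip.read_state(); check(s); Gm=np.load("G.npy")
S=state_T(s)@np.linalg.inv(Gm); m=S@np.array([.095,0,0,1]); print("mouth in slats",(np.linalg.inv(SL)@m)[:3].round(4))
im=[]
for n in("top","side","wrist"):
    c=vision.capture(n); np.save(f"pics/h_{n}.npy",c,allow_pickle=True); im.append(c)
    print(n,"pred mouth corners",[proj(c,(S@np.array([.095,y,0,1]))[:3]).round(1).tolist() for y in(.079,-.079)],"rear wall top",[proj(c,(S@np.array([-.095,y,.045,1]))[:3]).round(1).tolist() for y in(.079,-.079)])
t=im[0]["img"];d=im[1]["img"]
A=cv2.resize(t[150:330,40:240],(400,360)); B=cv2.resize(t[180:330,400:540],(386,414)); C=cv2.resize(d[90:240,230:430],(400,300))
H=np.zeros((600,790,3),np.uint8); H[:360,:400]=A; H[:414,404:790]=B; H[360:600,:400]=C[:240]
cv2.imwrite("pics/h.png",H[:,:,::-1])
```

```text
t 13.7 tcp [0.5419 0.3513 0.3312] err mm [-2.4 -1.6 -0.7] deg [ 0.03 -0.2   0.22] F [-0.23 -0.83 -2.82] w 0.023831235550954167 gf 49.988898038864136 q [-0.34  0.7  -0.3   1.04 -0.16  1.82  0.8 ]
mouth in slats [-0.0578 -0.0022  0.0819]
top pred mouth corners [[91.2, 169.6], [176.1, 181.8]] rear wall top [[41.9, 216.7], [142.1, 231.2]]
side pred mouth corners [[338.7, 139.6], [340.5, 160.7]] rear wall top [[302.0, 83.7], [300.2, 100.5]]
wrist pred mouth corners [[417.6, 525.5], [214.6, 525.1]] rear wall top [[494.1, 422.8], [138.1, 422.1]]
```

View pics/h.png

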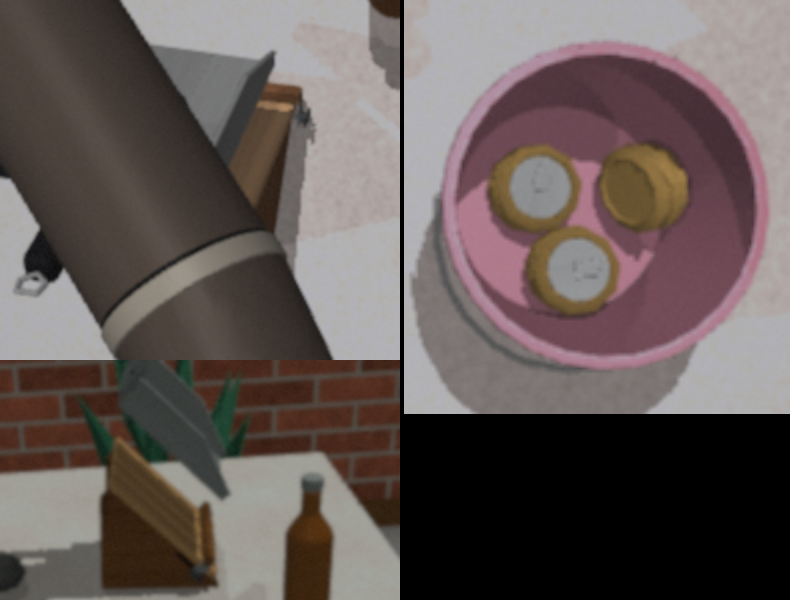

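The composite shows all three cans in the pail, and the scoop's right front corner at top-image pixel (177,177) as predicted, tilted parallel to the slats. Next I'll descend along the slats' normal.

```bash
cat >> h.py <<'E'
def rel(s,x=None,y=None,z=None,dx=0,dz=0,dtilt=0):   # from the measured state: move scoop mouth to x,y,z in slats frame, square to it
    Gm=np.load("G.npy"); S=state_T(s)@np.linalg.inv(Gm); L=np.linalg.inv(SL)@S; m=(L@np.array([.095,0,0,1]))[:3]
    print("t",s["time"],"mouth",(m*1e3).round(1),"rot",np.degrees(R.from_matrix(L[:3,:3]).as_rotvec()).round(2),"F slats",r_s.inv().apply(s["ft_force"]).round(2),"q6",s["joint_positions"][5].round(3))
    if x is None: return
    step(state_T(s),on_stand(Gm,x,z,y,45+dtilt))
E
python3 - <<'E'
from h import *; from rig import manip
rel(manip.read_state(),-.058,0,.012)
E
```

```text
t 13.85 mouth [-58.2  -1.4  81.7] rot [ 0.06 -0.14 -0.07] F slats [ 2.35 -0.63 -2.44] q6 1.82
call [0.177, 0.012, 0.668, 0.0, 0.0, 0.0]
```

Call:
send_rows --steps '[0.05,0.012,0.18,0,0,0,1,0.1,0.012,0.38,0,0,0,1,0.15,0.012,0.56,0,0,0,1,0.177,0.012,0.668,0,0,0,1,0.177,0.012,0.668,0,0,0,1,0.177,0.012,0.668,0,0,0,1]'

```text
time: 14.6
tcp_pos: [0.4936, 0.3607, 0.2823]
eef_rot: [-0.181, -2.613, -0.046]
ft_force: [1.0, 0.3, -2.6]
grip_width: 0.0236
gripper_force: 50.0
```

Run:
```python
from h import *; from rig import manip
s=manip.read_state(); rel(s,-.058,0,.004); rel(s,-.058,0,.001)
```

```text
t 14.6 mouth [-57.9   1.1  12.5] rot [ 0.02 -0.13  0.02] F slats [ 2.51  0.47 -1.15] q6 1.658
call [0.021, -0.01, 0.076, 0.0, 0.0, 0.0]
t 14.6 mouth [-57.9   1.1  12.5] rot [ 0.02 -0.13  0.02] F slats [ 2.51  0.47 -1.15] q6 1.658
call [0.028, -0.01, 0.105, 0.0, 0.0, 0.0]
```

Call:
send_rows --steps '[0.01,-0.01,0.035,0,0,0,1,0.02,-0.01,0.07,0,0,0,1,0.02,-0.01,0.07,0,0,0,1]'

```text
time: 14.98
tcp_pos: [0.4873, 0.3607, 0.2764]
eef_rot: [-0.18, -2.612, -0.045]
ft_force: [-0.9, -0.1, -3.0]
grip_width: 0.0239
gripper_force: 50.0
```

Call:
send_rows --steps '[0.003,0,0.01,0,0,0,1,0.005,0,0.02,0,0,0,1,0.005,0,0.02,0,0,0,1]'

```text
time: 15.35
tcp_pos: [0.4861, 0.3609, 0.2752]
eef_rot: [-0.18, -2.612, -0.046]
ft_force: [0.5, 0.5, -2.9]
grip_width: 0.0236
gripper_force: 50.0
```

Run:
```python
from h import *; from rig import manip
s=manip.read_state(); rel(s); print(s["torque"])
```

```text
t 15.35 mouth [-58.2   0.3   1.9] rot [-0.03 -0.07  0.03] F slats [ 2.35  0.6  -1.74] q6 1.637
[-0.11018055 -0.57780753 -0.00177218]
```

Call:
send_rows --steps '[0.002,0,0.01,0,0,0,1,0.002,0,0.01,0,0,0,1]'

```text
time: 15.6
tcp_pos: [0.4854, 0.3609, 0.2744]
eef_rot: [-0.18, -2.612, -0.046]
ft_force: [-0.7, 0.4, -2.4]
grip_width: 0.0237
gripper_force: 50.0
```

Call:
send_rows --steps '[0.003,0,0.01,0,0,0,1,0.003,0,0.01,0,0,0,1]'

```text
time: 15.85
tcp_pos: [0.485, 0.361, 0.274]
eef_rot: [-0.18, -2.613, -0.046]
ft_force: [1.4, -0.4, -0.7]
grip_width: 0.0235
gripper_force: 50.0
```

Run:
```python
from h import *; from rig import manip
s=manip.read_state(); rel(s); print(s["torque"])
```

```text
t 15.85 mouth [-58.1   0.3   0.5] rot [-0.01 -0.12  0.04] F slats [ 1.58 -0.23  0.52] q6 1.632
[-0.20470958 -0.77579248  0.05224861]
```

Light contact with the slats, about 2 N. I'll slide down the slope to just short of where the ledge was seen (about −13 mm).

Call:
send_rows --steps '[-0.04,0,0.01,0,0,0,1,-0.08,0,0.021,0,0,0,1,-0.12,0,0.032,0,0,0,1,-0.16,0,0.043,0,0,0,1,-0.2,0,0.053,0,0,0,1,-0.2,0,0.053,0,0,0,1]'

```text
time: 16.6
tcp_pos: [0.4999, 0.3587, 0.2586]
eef_rot: [-0.181, -2.613, -0.045]
ft_force: [2.9, -1.9, -1.6]
grip_width: 0.0239
gripper_force: 50.0
```

Run:
```python
from h import *; from rig import manip
s=manip.read_state(); rel(s); print(s["torque"])
```

```text
t 16.6 mouth [-36.6  -0.1   0.2] rot [-0.02 -0.11 -0.  ] F slats [ 3.34 -1.44  1.11] q6 1.626
[-0.40740253 -1.44651912  0.27312648]
```

Call:
send_rows --steps '[-0.04,0,0.01,0,0,0,1,-0.08,0,0.021,0,0,0,1,-0.12,0,0.031,0,0,0,1,-0.12,0,0.031,0,0,0,1]'

```text
time: 17.1
tcp_pos: [0.5085, 0.3576, 0.25]
eef_rot: [-0.181, -2.613, -0.046]
ft_force: [3.4, -0.2, -0.2]
grip_width: 0.0237
gripper_force: 50.0
```

Call:
send_rows --steps '[-0.02,0,0.005,0,0,0,1,-0.04,0,0.01,0,0,0,1,-0.04,0,0.01,0,0,0,1]'

```text
time: 17.48
tcp_pos: [0.5111, 0.3574, 0.2475]
eef_rot: [-0.18, -2.613, -0.046]
ft_force: [3.0, -0.3, 2.0]
grip_width: 0.0237
gripper_force: 50.0
```

Run:
```python
from h import *; from rig import manip
s=manip.read_state(); rel(s); print(s["torque"])
```

```text
t 17.475 mouth [-20.8   0.2   0.2] rot [-0.03 -0.08  0.03] F slats [0.74 0.1  3.58] q6 1.623
[-0.42859258 -0.95826621  0.19128815]
```

Call:
send_rows --steps '[-0.01,0,0.0025,0,0,0,1,-0.02,0,0.005,0,0,0,1,-0.02,0,0.005,0,0,0,1]'

```text
time: 17.85
tcp_pos: [0.5124, 0.3572, 0.2461]
eef_rot: [-0.18, -2.612, -0.046]
ft_force: [3.5, -1.0, 2.8]
grip_width: 0.0239
gripper_force: 50.0
```

Call:
send_rows --steps '[-0.01,0,0.0025,0,0,0,1,-0.015,0,0.004,0,0,0,1,-0.015,0,0.004,0,0,0,1]'

```text
time: 18.23
tcp_pos: [0.5133, 0.3571, 0.2453]
eef_rot: [-0.18, -2.612, -0.046]
ft_force: [1.8, -0.6, 4.8]
grip_width: 0.0237
gripper_force: 50.0
```

Run:
```python
from h import *; from rig import manip
s=manip.read_state(); rel(s); print(s["torque"])
```

```text
t 18.225 mouth [-17.7   0.3   0.1] rot [-0.04 -0.05  0.05] F slats [-2.01 -0.33  4.7 ] q6 1.623
[-0.58021403 -0.34246597  0.20223494]
```

Call:
send_rows --steps '[-0.005,0,0.001,0,0,0,1,-0.01,0,0.0025,0,0,0,1,-0.01,0,0.0025,0,0,0,1]'

```text
time: 18.6
tcp_pos: [0.5133, 0.357, 0.2452]
eef_rot: [-0.179, -2.611, -0.045]
ft_force: [-1.0, -2.0, 8.7]
grip_width: 0.0239
gripper_force: 50.0
```

Run:
```python
from h import *; from rig import manip
s=manip.read_state(); rel(s); print(s["torque"])
```

```text
t 18.6 mouth [-17.7   0.3  -0.2] rot [-0.07  0.03  0.07] F slats [-6.62 -2.14  5.67] q6 1.624
[-0.69602989  0.34302688  0.28412044]
```

The ledge is bearing: 1 mm commanded gave no motion and the along-slope force rose to about 9 N net. Easing the grip, then opening.

Call:
send_rows --steps '[0,0,0,0,0,0,1,0,0,0,0,0,0,1,0,0,0,0,0,0,1]' --force 15

```text
time: 18.98
tcp_pos: [0.5133, 0.3571, 0.2452]
eef_rot: [-0.179, -2.611, -0.046]
ft_force: [-0.6, -2.1, 8.2]
grip_width: 0.0239
gripper_force: 15.0
```

Call:
send_rows --steps '[0,0,0,0,0,0,1,0,0,0,0,0,0,1,0,0,0,0,0,0,1]' --force 4

```text
time: 19.35
tcp_pos: [0.5134, 0.3571, 0.2447]
eef_rot: [-0.179, -2.611, -0.046]
ft_force: [-0.2, -1.2, 5.6]
grip_width: 0.0243
gripper_force: 4.0
```

Run:
```python
from h import *; from rig import manip
s=manip.read_state(); rel(s); print(s["torque"],s["gripper_force"],s["grip_width"])
```

```text
t 19.35 mouth [-17.2   0.4  -0.5] rot [-0.06  0.03  0.07] F slats [-3.98 -1.2   3.94] q6 1.624
[-0.2903567   0.19856914  0.21660726] 4.00005117058754 0.024287601897034276
```

Call:
send_rows --steps '[0,0,0,0,0,0,0.7,0,0,0,0,0,0,0.65,0,0,0,0,0,0,0.5,0,0,0,0,0,0,0.2,0,0,0,0,0,0,0,0,0,0,0,0,0,0,0,0,0,0,0,0,0]'

```text
time: 20.23
tcp_pos: [0.5142, 0.3569, 0.2443]
eef_rot: [-0.18, -2.612, -0.046]
ft_force: [-1.1, -0.6, -0.5]
grip_width: 0.0772
gripper_force: 0.0
```

Call:
send_rows --steps '[0,0,-0.2,0,0,0,0,0,0,-0.5,0,0,0,0,0,0,-0.9,0,0,0,0,0,0,-0.9,0,0,0,0,0,0,-0.9,0,0,0,0]'

```text
time: 20.85
tcp_pos: [0.5584, 0.351, 0.3215]
eef_rot: [-0.18, -2.612, -0.045]
ft_force: [-0.4, 0.2, -0.5]
grip_width: 0.0878
gripper_force: 0.0
```

Run:
```python
from h import *; from rig import manip,vision
s=manip.read_state(); print(s["time"],s["tcp_pos"],s["ft_force"],s["grip_width"])
Gm=np.load("G.npy"); S=SL@np.linalg.inv(np.eye(4))@M([-.0175-.095,0,0],np.eye(3))
for n in("wrist","side"):
    c=vision.capture(n); im=c["img"]; dk=(im.max(2)<50).astype(np.uint8)
    print(n,"handle ends pred",[proj(c,(S@np.array([x,0,.055,1]))[:3]).round(1).tolist() for x in(-.113,-.228)])
    cnt=cv2.findContours(dk,cv2.RETR_EXTERNAL,cv2.CHAIN_APPROX_NONE)[0]
    for k in cnt:
        if cv2.contourArea(k)>60: r=cv2.minAreaRect(k); print("  dark",cv2.boxPoints(r).round(0).tolist(),round(r[2],1),cv2.contourArea(k))
```

```text
20.85 [0.55842982 0.35099312 0.32150415] [-0.36310592  0.17931272 -0.5125794 ] 0.08775429506285448
wrist handle ends pred [[316.3, 314.9], [316.5, 124.1]]
  dark [[283.0, 299.0], [293.0, 299.0], [293.0, 307.0], [283.0, 307.0]] 90.0 64.0
  dark [[-2.0, 292.0], [638.0, 284.0], [641.0, 473.0], [0.0, 481.0]] 89.3 49589.5
  dark [[267.0, 308.0], [267.0, 130.0], [337.0, 130.0], [337.0, 308.0]] 0.0 5889.5
  dark [[-0.0, 0.0], [100.0, 0.0], [100.0, 49.0], [0.0, 49.0]] 90.0 2035.0
side handle ends pred [[289.4, 115.9], [257.3, 86.6]]
  dark [[11.0, 273.0], [114.0, 246.0], [125.0, 292.0], [22.0, 319.0]] 75.8 2355.5
  dark [[488.0, 233.0], [514.0, 231.0], [515.0, 245.0], [490.0, 247.0]] 85.6 105.0
  dark [[215.0, 197.0], [238.0, 187.0], [244.0, 200.0], [221.0, 210.0]] 65.6 270.5
  dark [[301.0, 202.0], [301.0, 185.0], [336.0, 185.0], [336.0, 202.0]] 0.0 160.0
  dark [[620.0, 184.0], [627.0, 177.0], [644.0, 194.0], [637.0, 201.0]] 45.0 76.5
  dark [[414.0, 160.0], [436.0, 160.0], [436.0, 171.0], [414.0, 171.0]] 90.0 80.0
  dark [[281.0, 157.0], [300.0, 157.0], [300.0, 172.0], [281.0, 172.0]] 90.0 83.5
  dark [[439.0, 175.0], [473.0, 115.0], [662.0, 219.0], [629.0, 280.0]] 28.9 5863.0
  dark [[342.0, 137.0], [351.0, 122.0], [356.0, 125.0], [347.0, 140.0]] 31.6 61.5
  dark [[327.0, 138.0], [334.0, 117.0], [340.0, 120.0], [333.0, 140.0]] 19.7 85.0
  dark [[250.0, 91.0], [268.0, 81.0], [296.0, 126.0], [279.0, 137.0]] 57.9 470.0
  dark [[622.0, 92.0], [627.0, 81.0], [643.0, 87.0], [639.0, 99.0]] 21.8 123.5
  dark [[314.0, 138.0], [314.0, 80.0], [323.0, 80.0], [323.0, 138.0]] 0.0 216.5
  dark [[270.0, 100.0], [324.0, -14.0], [354.0, 0.0], [299.0, 115.0]] 25.5 2179.0
  dark [[-63.0, 179.0], [134.0, -36.0], [254.0, 73.0], [56.0, 289.0]] 42.5 26546.5
```

Released and retreated. The handle sits where predicted in both views (wrist u≈302 to 316, v 130–308; side centre about (273,109)), so I'm handing in.

```bash
python3 -c "
from rig import manip
print(manip.hand_in())"
```

```text
the job is handed in; nothing more can be done
None
```

I tipped all three cans into the pail, laid the empty scoop flat against the ledge on the stand, let go and handed the job in at about 21 s; no verdict came back.

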